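Nudge a knurled nut into its pocket and bed it

ROBOT

A 7-joint arm with a two-finger parallel gripper is mounted at the origin on a cart in front of the work surface, level with it; the furniture and walls round the work are solid. World frame = base frame: x ahead of the robot, y to its left, z up, the work surface at z = 0. Lengths are in mm, angles in rad, forces in N, time in s.
With the tool pointing down it reaches from about 425 to 1025 mm from the base axis. Payload 9.4 kg.
Tool frame: the origin (TCP) lies midway between the tips of the shut fingers; the grasp point (between the pads) lies 19 mm behind it; z points along the fingers, y is the line along which they close (so a half turn about z gives the same grasp; the last joint's range is limited). The gripper opens to 93 mm and grips with 3 to 60 N. Pads are 15 mm wide; open, the fingers measure 128 mm over their backs; the gripper's body (75 mm by 188 mm) begins 65 mm behind the grasp point.
Start: joints at [-1.191, 0.599, -0.003, 1.599, 0.002, 0.943, -0.08], TCP at [319.786, 650.662, 218.618] pointing down, gripper open.
Joint ranges: [-2.57, 2.57], [-0.35, 1.97], [-1.29, 1.29], [0.11, 2.56], [-1.05, 4.19], [0.11, 1.86], [-2.63, 2.63]. Speed limits (rad/s): [2.22, 2.22, 3.01, 3.01, 3.14, 3.14, 3.14].

INTERFACE

Orientations are given as a unit quaternion [x, y, z, w].
In Python, from cell import arm gives the robot as it stands.
- The arm moves only by the shell command python3 -m pendant 'ROWS'. ROWS is JSON, a list of rows, each an object of numbers: "rx", "ry", "rz": the turn, a rotation vector about the tool's x, y, z in rad; "tx", "ty", "tz": the shift along the tool's x, y, z in units of 40 mm (1.0 is 40 mm); "jaw": the opening, from 0 (shut) to 1 (fully open). A call has 1 to 5 rows; each row shifts and turns the commanded pose from where the row before left it, along the tool's axes as they then stand; what a row does not reach is not made up. A row lasts 1/12 s, in which the tool goes at most 41.7 mm and 7.16 degrees, less where a joint would pass 70% of its speed; a pose out of reach is approached as far as the arm can. A call is refused whole if a number of a shift passes 1 or a number of a turn 0.125, either way. A call with a gripper value outside its range is refused whole. The fingers move at their own pace and stop on an object; the grip force is fixed at half the most. Time passes only in rows, so rows that do not move let the fingers close. It gives the time, the measured TCP pose, the force, the opening and the grip force at its end, in the units of the state.
- arm.observe(): the state, without advancing time (a new reading comes with each control period).
- arm.read_camera(name): name is "scene" or "top" or "wrist"; returns a dict with "pixels" (420x560x3 uint8, red, green, blue), "fx", "fy", "cx", "cy" (pixels), "T" (4x4, takes a point from camera to world coordinates); the wrist camera has in their place "T_tool_cam" (4x4, takes a point from camera to tool coordinates, whose origin is the TCP and whose axes are the flange's). Camera axes: x right, y down, z forward; pixel columns grow to the right and rows downward; lengths in mm; the calibration is good to about 2 mm. A picture is of the moment at which its call begins: read the wrist's pose just before it. There is no depth.
- arm.sign_off(): hands the job in; it is judged then, once.
The state is a dict: "clock": time; "qpos": joint angles; "joint_vel": joint speeds; "joint_efforts": joint torques, N m; "ee_pos": TCP position; "tool_rot": TCP orientation; "contact_force": force on the tool from outside, world axes, zero at the start; "torque": the same for the moment, N m; "gripper_width": opening from 0.0 (shut) to 1.0 (fully open); "grip_force": force on a finger pad.
Only numpy, scipy, OpenCV 4.12 (cv2) and the standard library are available. Lean on these libraries where they do the work, as an engineer would, in place of code of your own. Each camera call takes 0.05 s, during which the arm holds its last target. There are 200 camera calls.

TASK

Nudge the loose knurled nut across the grey assembly plate, without picking it up, until it drops into the empty round pocket. Then press it down with the fingertips, against its stiff lifter disc, until you feel it bottom, hold it there at about 10 N for one second and let go. Be gentle: never push on the nut with more than 20 N, and leave the nut in the other pocket and the two carved teeth beside the plate where they are.

Things in the scene. Friction and masses are not known exactly. Their poses are not given: they have to be found in the camera images.
- nut: The loose knurled steel nut: a round disc 30 mm in diameter and 14 mm high, 1.2 mm bevel at both rims, a dark blind 10 mm bore in its top (press the top as a flat face); about 60 g, free to slide, lying flat on the plate at the start. Origin: centre of its underside; z is its axis, up.
- pocket (a point): Centre of the empty pocket's mouth, level with the plate top (18 mm above the bench). Round, 35 mm in diameter, 2 mm chamfer. The nut drops 3.5 to 9.5 mm, onto a friction-held lifter disc; pressed with 4 to 6 N the disc sinks, stays down, and after a further 1 to 4 mm (7.5 to 10.5 mm below the plate top; not reported) meets a hard stop that gives 0.4 mm at 10 N. z up; x, y as the plate's.
- plate: The grey assembly plate, 150 mm (its x) by 200 mm (its y) by 18 mm high, fixed to the bench, with a flat smooth top. Origin: centre of its underside, on the bench. In its frame the empty pocket is at x = +30, y = +45 mm and the filled pocket at x = -45, y = +45 mm. The loose nut starts at x -30 to +40 and y -65 to -30 mm.
- seated_nut: A second nut like the first, already lying in the plate's other pocket, 6 mm deep and so 8 mm proud; leave it alone. Origin: centre of its underside.
- tooth_molar: White carved molar on a 24 mm square foot, 48 mm high, loose on the bench beside the plate's +y edge; leave it alone. Origin: centre of its underside.
- tooth_canine: White carved canine on a 24 mm square foot, 58 mm high, loose on the bench behind the plate's far (+x) edge; leave it alone. Origin: centre of its underside.
There are look-alikes about, which are no part of the job. What is shaped like the nut but pink or turquoise is not meant.

How it is judged:
By the outcome, as a careful person would: the job done as asked, in the order asked, and still so for the second after the job is handed in, with the robot touching nothing.
It also fails if it takes over 48 s, if anything falls off the work surface, if the arm or the gripper's body presses on something with over 40 N, if the wrist force passes 120 N, or if a joint passes its speed limit or range.

## Working session

There is one attempt and no reset: what is moved stays moved. The work goes in short steps, Python scripts to look and compute and a shell command to move; the robot and the scene stay as the last step left them, time stands still between calls to the robot, and variables do not carry over. Pictures are saved under pics/ and viewed, at most 10 in all, crops included, and the job is handed in when it is done.

```bash
mkdir -p pics; ls; python3 - <<'E'
from cell import arm
import cv2,numpy as np
s=arm.observe();print(s)
for n in("scene","top"):
    c=arm.read_camera(n);cv2.imwrite(f"pics/{n}0.png",c["pixels"][:,:,::-1]);print(n,c["fx"],c["fy"],c["cx"],c["cy"],np.round(c["T"],4).tolist())
E
```

```text
pics
{'clock': 0.0, 'qpos': array([-1.19066188,  0.60014682, -0.00254214,  1.60010844,  0.00179185,
        0.94292031, -0.07977509]), 'joint_vel': array([-7.32284602e-04,  1.48610588e-04, -6.79122207e-04,  1.50426890e-03,
       -5.74287443e-04, -6.04720459e-04,  3.07715456e-05]), 'joint_efforts': array([-7.41021740e-04, -7.65037394e+01,  1.49712212e+00, -2.52354169e+01,
       -5.24495181e-02,  1.66324619e-02,  1.30162239e-04]), 'ee_pos': array([319.60424687, 650.20890444, 217.75197923]), 'tool_rot': array([ 2.26398239e-01,  9.74034503e-01, -7.82560702e-04, -1.10718224e-04]), 'contact_force': array([0.98398711, 0.23272024, 0.58210087]), 'torque': array([-0.0348231 , -0.02694934,  0.01331589]), 'grip_force': 0.0, 'gripper_width': 0.9999057098518095}
scene 432.7337345250079 432.7337345250079 281.6940793395758 200.70628482763752 [[-0.8588, -0.2906, 0.422, 222.9371], [-0.5121, 0.5136, -0.6884, 500.477], [-0.0167, -0.8073, -0.5899, 558.4338], [0.0, 0.0, 0.0, 1.0]]
top 473.5255173850958 473.5255173850958 281.8058101670614 206.64712213200062 [[0.0219, -0.9844, 0.1744, 453.6117], [-0.9998, -0.0211, 0.0064, -95.8703], [-0.0026, -0.1745, -0.9847, 895.333], [0.0, 0.0, 0.0, 1.0]]
```

View pics/top0.png

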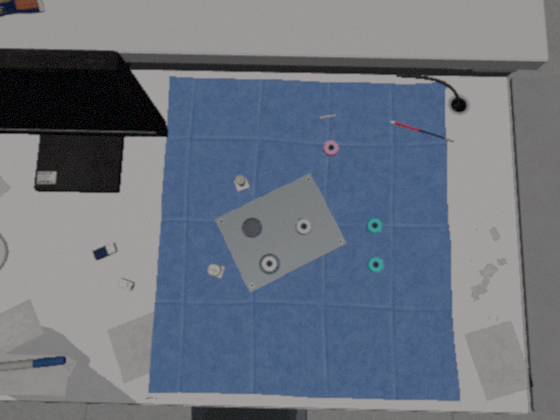

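View pics/scene0.png

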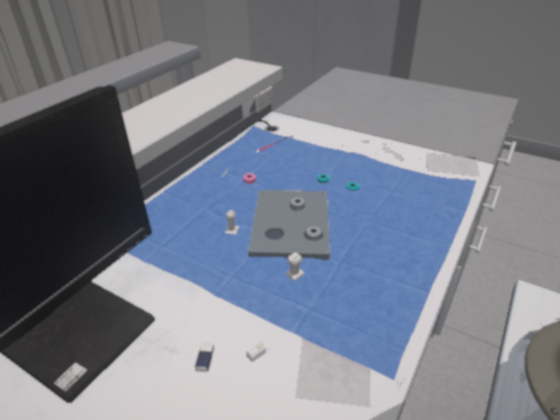

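The top view shows the plate with corners near (308,175), (343,241), (252,290) and (217,220). The empty pocket is the dark disc at (252,228), the seated nut is at (269,264) and the loose nut at (304,227). The teeth are at (241,183) and (216,271). The scene view agrees with this.

```bash
cat > h.py <<'E'
import numpy as np,cv2
from cell import arm
from scipy.spatial.transform import Rotation as R
def ray(c,px,z,T=None):
    T=c["T"] if T is None else T
    px=np.atleast_2d(px).astype(float)
    d=np.c_[(px[:,0]-c["cx"])/c["fx"],(px[:,1]-c["cy"])/c["fy"],np.ones(len(px))]@T[:3,:3].T
    return T[:3,3]+d*((z-T[2,3])/d[:,2])[:,None]
def pose(s=None):
    s=s or arm.observe();T=np.eye(4);T[:3,:3]=R.from_quat(s["tool_rot"]).as_matrix();T[:3,3]=s["ee_pos"];return T
E
cat > m.py <<'E'
from h import *
c=arm.read_camera("top");im=c["pixels"]
hsv=cv2.cvtColor(im,cv2.COLOR_RGB2HSV)
roi=np.zeros(im.shape[:2],np.uint8);cv2.rectangle(roi,(200,165),(360,300),255,-1)
m=cv2.inRange(hsv,(0,0,60),(180,70,255))&roi
m=cv2.morphologyEx(m,cv2.MORPH_OPEN,np.ones((3,3)))
k=max(cv2.findContours(m,0,2)[0],key=cv2.contourArea)
w=ray(c,k[:,0],18)[:,:2].astype(np.float32)
r=cv2.minAreaRect(w);print("plate",r,cv2.boxPoints(r).round(1).tolist())
def blob(mask,lo,hi,z):
    for q in cv2.findContours(mask&roi,0,2)[0]:
        a=cv2.contourArea(q)
        if lo<a<hi:
            (x,y),rad=cv2.minEnclosingCircle(q);M=cv2.moments(q);p=(M["m10"]/M["m00"],M["m01"]/M["m00"])
            print(round(a),np.round(p,1),round(rad,1),ray(c,p,z).round(1)[0])
g=cv2.cvtColor(im,cv2.COLOR_RGB2GRAY);print("gray plate",g[215,280],g[228,252],g[227,297])
print("bright z32");blob(cv2.inRange(hsv,(0,0,int(g[215,280])+25),(180,60,255)),60,600,32)
print("dark z18");blob(cv2.inRange(hsv,(0,0,0),(180,120,int(g[215,280])-25)),20,600,18)
cv2.imwrite("pics/crop.png",cv2.resize(im[165:300,200:360,::-1],None,fx=4.5,fy=4.4,interpolation=2))
E
python3 m.py
```

```text
plate ((563.057373046875, -88.16876220703125), (152.31390380859375, 202.58065795898438), 27.584903717041016) [[448.70001220703125, -33.70000076293945], [542.5, -213.1999969482422], [677.5, -142.6999969482422], [583.7000122070312, 36.900001525878906]]
gray plate 126 80 142
bright z32
112 [268.8 263.3] 6.4 [501.7 -69.   32. ]
104 [303.6 225.7] 6.2 [ 571.8 -131.1   32. ]
dark z18
21 [271.7 270.4] 7.9 [489.6 -74.2  18. ]
282 [251.5 227.1] 10.2 [568.9 -34.5  18. ]
```

View pics/crop.png

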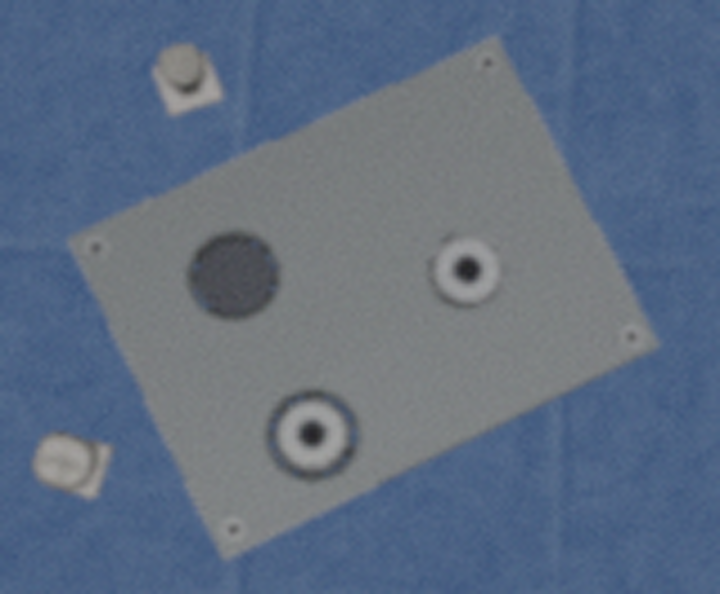

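The pocket found directly, (568.9, -34.5), matches the one computed from the plate frame, (568.9, -34.4). The nut is at about (571.8, -131), which is plate (-12, -42) and inside its given range. I'll push almost straight along world +y, using the two part-open fingers as a cradle.

```bash
R='{"tx":-0.672,"ty":-0.714,"jaw":0.19}'
python3 -m pendant '[{"tx":-0.672,"ty":-0.714,"jaw":0.19},{"tx":-0.672,"ty":-0.714,"jaw":0.19},{"tx":-0.672,"ty":-0.714,"jaw":0.19},{"tx":-0.672,"ty":-0.714,"jaw":0.19},{"tx":-0.672,"ty":-0.714,"jaw":0.19}]'
python3 -m pendant '[{"tx":-0.672,"ty":-0.714,"jaw":0.19},{"tx":-0.672,"ty":-0.714,"jaw":0.19},{"tx":-0.672,"ty":-0.714,"jaw":0.19},{"tx":-0.672,"ty":-0.714,"jaw":0.19},{"tx":-0.672,"ty":-0.714,"jaw":0.19}]'
```

```text
schema error: expected keys rx, ry, rz, tx, ty, tz, jaw
schema error: expected keys rx, ry, rz, tx, ty, tz, jaw
```

All keys are required in each row.

```bash
python3 -m pendant '[{"rx":0,"ry":0,"rz":0,"tx":-0.67,"ty":-0.71,"tz":0,"jaw":0.19},{"rx":0,"ry":0,"rz":0,"tx":-0.67,"ty":-0.71,"tz":0,"jaw":0.19},{"rx":0,"ry":0,"rz":0,"tx":-0.67,"ty":-0.71,"tz":0,"jaw":0.19},{"rx":0,"ry":0,"rz":0,"tx":-0.67,"ty":-0.71,"tz":0,"jaw":0.19},{"rx":0,"ry":0,"rz":0,"tx":-0.67,"ty":-0.71,"tz":0,"jaw":0.19}]'
python3 -m pendant '[{"rx":0,"ry":0,"rz":0,"tx":-0.67,"ty":-0.71,"tz":0,"jaw":0.19},{"rx":0,"ry":0,"rz":0,"tx":-0.67,"ty":-0.71,"tz":0,"jaw":0.19},{"rx":0,"ry":0,"rz":0,"tx":-0.67,"ty":-0.71,"tz":0,"jaw":0.19},{"rx":0,"ry":0,"rz":0,"tx":-0.67,"ty":-0.71,"tz":0,"jaw":0.19},{"rx":0,"ry":0,"rz":0,"tx":-0.67,"ty":-0.71,"tz":0,"jaw":0.19}]'
```

```text
clock: 0.57
ee_pos: [377.5, 462.2, 218.4]
tool_rot: [0.226, 0.974, -0.0, -0.0]
contact_force: [1.6, 0.1, -0.2]
gripper_width: 0.692
grip_force: 0.0
clock: 0.98
ee_pos: [435.2, 275.7, 218.7]
tool_rot: [0.226, 0.974, 0.0, 0.0]
contact_force: [1.2, 0.4, -0.0]
gripper_width: 0.328
grip_force: 0.0
```

```bash
python3 -m pendant '[{"rx":0,"ry":0,"rz":0,"tx":-0.67,"ty":-0.71,"tz":0,"jaw":0.19},{"rx":0,"ry":0,"rz":0,"tx":-0.67,"ty":-0.71,"tz":0,"jaw":0.19},{"rx":0,"ry":0,"rz":0,"tx":-0.67,"ty":-0.71,"tz":0,"jaw":0.19},{"rx":0,"ry":0,"rz":0,"tx":-0.67,"ty":-0.71,"tz":0,"jaw":0.19},{"rx":0,"ry":0,"rz":0,"tx":-0.67,"ty":-0.71,"tz":0,"jaw":0.19}]'
python3 -m pendant '[{"rx":0,"ry":0,"rz":0,"tx":-0.67,"ty":-0.71,"tz":0,"jaw":0.19},{"rx":0,"ry":0,"rz":0,"tx":-0.67,"ty":-0.71,"tz":0,"jaw":0.19},{"rx":0,"ry":0,"rz":0,"tx":-0.67,"ty":-0.71,"tz":0,"jaw":0.19},{"rx":0,"ry":0,"rz":0,"tx":-0.67,"ty":-0.71,"tz":0,"jaw":0.19},{"rx":0,"ry":0,"rz":0,"tx":-0.67,"ty":-0.71,"tz":0,"jaw":0.19}]'
python3 -m pendant '[{"rx":0,"ry":0,"rz":0.12,"tx":-0.67,"ty":-0.71,"tz":0,"jaw":0.19},{"rx":0,"ry":0,"rz":0.12,"tx":0,"ty":0,"tz":0,"jaw":0.19},{"rx":0,"ry":0,"rz":0.12,"tx":0,"ty":0,"tz":0,"jaw":0.19},{"rx":0,"ry":0,"rz":0.12,"tx":0,"ty":0,"tz":0,"jaw":0.19},{"rx":0,"ry":0,"rz":0.12,"tx":0,"ty":0,"tz":0,"jaw":0.19}]'
python3 -m pendant '[{"rx":0,"ry":0,"rz":0.12,"tx":0,"ty":0,"tz":0,"jaw":0.19},{"rx":0,"ry":0,"rz":0.12,"tx":0,"ty":0,"tz":0,"jaw":0.19},{"rx":0,"ry":0,"rz":0.12,"tx":0,"ty":0,"tz":0,"jaw":0.19},{"rx":0,"ry":0,"rz":0.12,"tx":0,"ty":0,"tz":0,"jaw":0.19},{"rx":0,"ry":0,"rz":0,"tx":0,"ty":0,"tz":0,"jaw":0.19}]'
cat > w.py <<'E'
from h import *
import sys
s=arm.observe();P=pose(s);c=arm.read_camera("wrist");print(s["clock"],s["ee_pos"].round(1),s["contact_force"].round(2),s["qpos"].round(2),P[:3,0].round(3))
T=P@c["T_tool_cam"];n=sys.argv[1]
cv2.imwrite(f"pics/{n}.png",c["pixels"][:,:,::-1])
np.savez(n,T=T,P=P,im=c["pixels"],k=[c["fx"],c["fy"],c["cx"],c["cy"]])
print(T.round(3).tolist(),c["fx"])
for nm,p in(("nut",[571.8,-131.1,32]),("pocket",[568.9,-34.5,18]),("tcp",P[:3,3])):
    q=np.linalg.inv(T)@np.r_[p,1];print(nm,(c["fx"]*q[0]/q[2]+c["cx"]).round(1),(c["fy"]*q[1]/q[2]+c["cy"]).round(1))
E
python3 w.py w1
```

```text
clock: 1.4
ee_pos: [492.8, 89.1, 218.7]
tool_rot: [0.226, 0.974, 0.0, 0.0]
contact_force: [0.8, 0.4, 0.1]
gripper_width: 0.19
grip_force: 0.0
clock: 1.82
ee_pos: [550.5, -97.5, 218.7]
tool_rot: [0.226, 0.974, 0.0, 0.0]
contact_force: [1.1, 0.4, 0.1]
gripper_width: 0.186
grip_force: 0.0
clock: 2.23
ee_pos: [561.7, -133.3, 218.4]
tool_rot: [0.507, 0.862, -0.0, -0.0]
contact_force: [0.9, -0.4, -0.6]
gripper_width: 0.191
grip_force: 0.0
clock: 2.65
ee_pos: [561.8, -132.5, 218.4]
tool_rot: [0.697, 0.717, -0.0, -0.0]
contact_force: [0.4, -0.3, 0.4]
gripper_width: 0.187
grip_force: 0.0
2.65 [ 561.8 -132.5  218.4] [ 0.37 -0.26  0.36] [-0.13  0.44  0.38  1.96 -0.23  0.78  0.4 ] [-0.029  1.    -0.   ]
[[1.0, 0.027, 0.007, 558.628], [0.028, -0.965, -0.26, -61.484], [-0.0, 0.26, -0.966, 383.902], [0.0, 0.0, 0.0, 1.0]] 299.23571412594833
nut 283.9 186.7
pocket 284.1 102.3
tcp 276.5 249.7
```

View pics/w1.png

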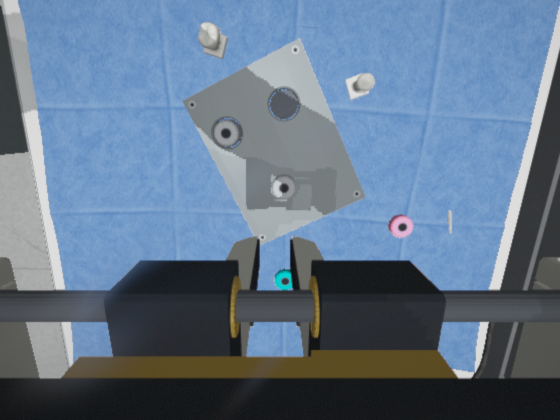

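The wrist view shows the nut at (285,187) and the pocket at (284,103), each within 1 px of the prediction. The jaw gap is centred at about (276,245). I'll move behind the nut and go down.

```bash
python3 -m pendant '[{"rx":0,"ry":0,"rz":0,"tx":-0.57,"ty":0.12,"tz":0,"jaw":0.19},{"rx":0,"ry":0,"rz":0,"tx":-0.57,"ty":0.12,"tz":0,"jaw":0.19},{"rx":0,"ry":0,"rz":0,"tx":0,"ty":0,"tz":0.9,"jaw":0.19},{"rx":0,"ry":0,"rz":0,"tx":0,"ty":0,"tz":0.9,"jaw":0.19},{"rx":0,"ry":0,"rz":0,"tx":0,"ty":0,"tz":0.9,"jaw":0.19}]'
python3 -m pendant '[{"rx":0,"ry":0,"rz":0,"tx":0,"ty":0,"tz":0.9,"jaw":0.19},{"rx":0,"ry":0,"rz":0,"tx":0,"ty":0,"tz":0.6,"jaw":0.19},{"rx":0,"ry":0,"rz":0,"tx":0,"ty":0,"tz":0.2,"jaw":0.19},{"rx":0,"ry":0,"rz":0,"tx":0,"ty":0,"tz":0,"jaw":0.19}]'
python3 w.py w2
```

```text
clock: 3.12
ee_pos: [573.4, -178.5, 109.9]
tool_rot: [0.693, 0.72, 0.001, 0.001]
contact_force: [-0.1, 0.7, -1.3]
gripper_width: 0.191
grip_force: 0.0
clock: 3.45
ee_pos: [571.8, -177.9, 40.8]
tool_rot: [0.694, 0.72, -0.001, -0.002]
contact_force: [0.4, 0.1, 0.4]
gripper_width: 0.191
grip_force: 0.0
3.45 [ 571.8 -177.9   40.8] [0.37 0.09 0.35] [ 0.05  0.71  0.23  2.03 -0.35  0.45  0.59] [-0.036  0.999  0.001]
[[0.999, 0.035, 0.006, 568.631], [0.036, -0.965, -0.259, -107.092], [-0.003, 0.259, -0.966, 206.394], [0.0, 0.0, 0.0, 1.0]] 299.23571412594833
nut 279.4 169.4
pocket 280.8 -11.0
tcp 276.5 249.7
```

View pics/w2.png

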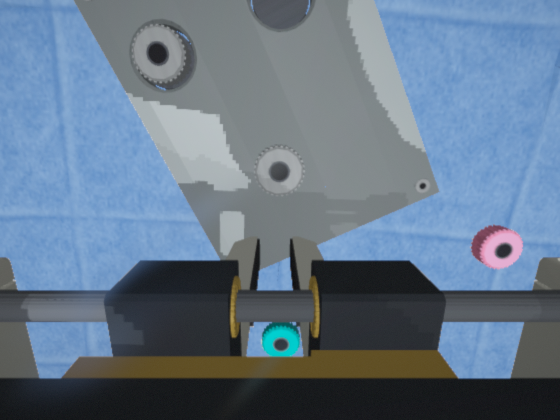

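The nut at (279,171) is directly in front of the jaw gap, and the push axis points at the pocket. I'll go down to push height, then push slowly.

```bash
python3 -m pendant '[{"rx":0,"ry":0,"rz":0,"tx":0,"ty":0,"tz":0.3,"jaw":0.19},{"rx":0,"ry":0,"rz":0,"tx":0,"ty":0,"tz":0.15,"jaw":0.19},{"rx":0,"ry":0,"rz":0,"tx":0.3,"ty":0,"tz":0,"jaw":0.19},{"rx":0,"ry":0,"rz":0,"tx":0.2,"ty":0,"tz":0,"jaw":0.19},{"rx":0,"ry":0,"rz":0,"tx":0,"ty":0,"tz":0,"jaw":0.19}]'
python3 -m pendant '[{"rx":0,"ry":0,"rz":0,"tx":0.04,"ty":0,"tz":0,"jaw":0.19},{"rx":0,"ry":0,"rz":0,"tx":0.04,"ty":0,"tz":0,"jaw":0.19},{"rx":0,"ry":0,"rz":0,"tx":0.04,"ty":0,"tz":0,"jaw":0.19},{"rx":0,"ry":0,"rz":0,"tx":0.04,"ty":0,"tz":0,"jaw":0.19},{"rx":0,"ry":0,"rz":0,"tx":0.04,"ty":0,"tz":0,"jaw":0.19}]'
python3 -m pendant '[{"rx":0,"ry":0,"rz":0,"tx":0.06,"ty":0,"tz":0,"jaw":0.19},{"rx":0,"ry":0,"rz":0,"tx":0.06,"ty":0,"tz":0,"jaw":0.19},{"rx":0,"ry":0,"rz":0,"tx":0.06,"ty":0,"tz":0,"jaw":0.19},{"rx":0,"ry":0,"rz":0,"tx":0.06,"ty":0,"tz":0,"jaw":0.19},{"rx":0,"ry":0,"rz":0,"tx":0.06,"ty":0,"tz":0,"jaw":0.19}]'
python3 w.py w3
```

```text
clock: 3.92
ee_pos: [572.6, -155.0, 25.0]
tool_rot: [0.694, 0.72, 0.001, -0.001]
contact_force: [0.1, 0.9, 0.1]
gripper_width: 0.191
grip_force: 0.0
clock: 4.33
ee_pos: [572.2, -150.3, 24.8]
tool_rot: [0.695, 0.719, 0.0, 0.0]
contact_force: [0.0, -0.3, 0.8]
gripper_width: 0.188
grip_force: 0.2
clock: 4.75
ee_pos: [571.6, -137.9, 24.6]
tool_rot: [0.695, 0.719, -0.0, 0.0]
contact_force: [0.7, -0.0, 0.6]
gripper_width: 0.192
grip_force: 0.3
4.75 [ 571.6 -137.9   24.6] [ 0.67 -0.02  0.62] [-0.    0.72  0.22  2.06 -0.38  0.39  0.55] [-0.034  0.999 -0.   ]
[[0.999, 0.032, 0.009, 567.994], [0.033, -0.965, -0.26, -66.876], [-0.0, 0.26, -0.966, 190.125], [0.0, 0.0, 0.0, 1.0]] 299.23571412594833
nut 277.3 243.8
pocket 278.1 62.7
tcp 276.5 249.7
```

View pics/w3.png

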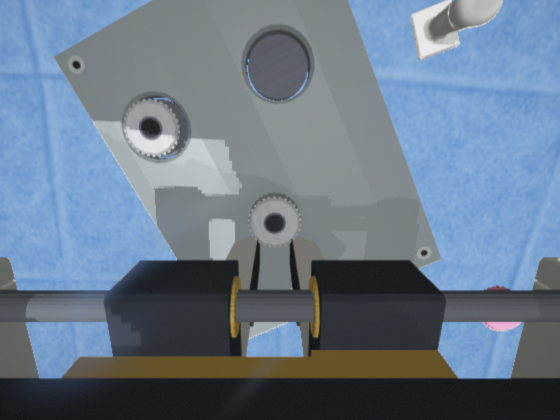

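```bash
cat > p.py <<'E'
from h import *
import sys
d=np.load(sys.argv[1]+".npz");k=d["k"];c=dict(fx=k[0],fy=k[1],cx=k[2],cy=k[3])
for a in sys.argv[2:]:
    u,v,z=map(float,a.split(","));q=ray(c,(u,v),z,d["T"])[0];print(a,q.round(1),"tool",(d["P"][:3,:3].T@(q-d["P"][:3,3])).round(1))
E
python3 p.py w3 275,219,32 278.5,64,18
```

```text
275,219,32 [ 570.  -116.4   32. ] tool [21.5 -0.9 -7.4]
278.5,64,18 [569.1 -35.1  18. ] tool [102.8   1.    6.6]
```

```bash
python3 -m pendant '[{"rx":0,"ry":0,"rz":0,"tx":0.1,"ty":0.003,"tz":0.01,"jaw":0.19},{"rx":0,"ry":0,"rz":0,"tx":0.1,"ty":0.003,"tz":0.01,"jaw":0.19},{"rx":0,"ry":0,"rz":0,"tx":0.1,"ty":0.003,"tz":0.01,"jaw":0.19},{"rx":0,"ry":0,"rz":0,"tx":0.1,"ty":0.003,"tz":0.01,"jaw":0.19},{"rx":0,"ry":0,"rz":0,"tx":0.1,"ty":0.003,"tz":0.01,"jaw":0.19}]'
python3 -m pendant '[{"rx":0,"ry":0,"rz":0,"tx":0.1,"ty":0.003,"tz":0,"jaw":0.19},{"rx":0,"ry":0,"rz":0,"tx":0.1,"ty":0.003,"tz":0,"jaw":0.19},{"rx":0,"ry":0,"rz":0,"tx":0.1,"ty":0.003,"tz":0,"jaw":0.19},{"rx":0,"ry":0,"rz":0,"tx":0.1,"ty":0.003,"tz":0,"jaw":0.19},{"rx":0,"ry":0,"rz":0,"tx":0.1,"ty":0.003,"tz":0,"jaw":0.19}]'
python3 -m pendant '[{"rx":0,"ry":0,"rz":0,"tx":0.1,"ty":0.003,"tz":0,"jaw":0.19},{"rx":0,"ry":0,"rz":0,"tx":0.1,"ty":0.003,"tz":0,"jaw":0.19},{"rx":0,"ry":0,"rz":0,"tx":0.1,"ty":0.003,"tz":0,"jaw":0.19},{"rx":0,"ry":0,"rz":0,"tx":0.08,"ty":0.003,"tz":0,"jaw":0.19},{"rx":0,"ry":0,"rz":0,"tx":0.05,"ty":0.003,"tz":0,"jaw":0.19}]'
python3 w.py w4
```

```text
clock: 5.22
ee_pos: [571.6, -117.6, 22.6]
tool_rot: [0.695, 0.719, 0.0, -0.0]
contact_force: [-0.0, -1.2, 0.5]
gripper_width: 0.19
grip_force: 0.5
clock: 5.63
ee_pos: [571.4, -97.6, 22.6]
tool_rot: [0.695, 0.719, 0.0, -0.0]
contact_force: [-0.0, -0.7, -0.4]
gripper_width: 0.191
grip_force: 0.4
clock: 6.05
ee_pos: [571.5, -80.3, 22.6]
tool_rot: [0.695, 0.719, 0.0, -0.0]
contact_force: [-0.4, -0.7, 0.8]
gripper_width: 0.192
grip_force: 0.4
6.05 [571.5 -80.3  22.6] [-0.42 -0.73  0.78] [-0.11  0.72  0.22  2.09 -0.41  0.37  0.48] [-0.034  0.999  0.   ]
[[0.999, 0.032, 0.009, 567.876], [0.034, -0.965, -0.26, -9.299], [0.0, 0.26, -0.966, 188.138], [0.0, 0.0, 0.0, 1.0]] 299.23571412594833
nut 274.1 333.2
pocket 274.7 172.0
tcp 276.5 249.7
```

View pics/w4.png

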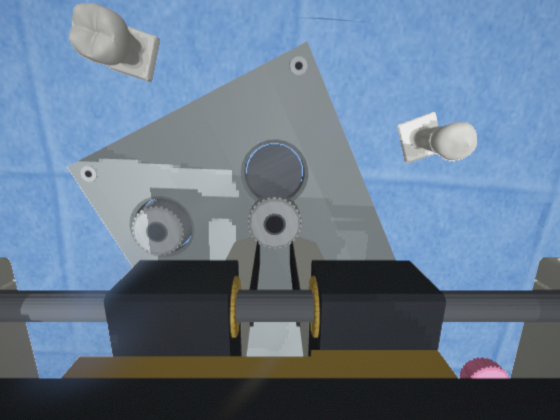

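The nut at (275,220) is lined up with the pocket at (274.5,171), with about 24 mm to go. I'll slow down from here.

```bash
python3 -m pendant '[{"rx":0,"ry":0,"rz":0,"tx":0.06,"ty":0,"tz":0,"jaw":0.19},{"rx":0,"ry":0,"rz":0,"tx":0.06,"ty":0,"tz":0,"jaw":0.19},{"rx":0,"ry":0,"rz":0,"tx":0.06,"ty":0,"tz":0,"jaw":0.19},{"rx":0,"ry":0,"rz":0,"tx":0.06,"ty":0,"tz":0,"jaw":0.19},{"rx":0,"ry":0,"rz":0,"tx":0.06,"ty":0,"tz":0,"jaw":0.19}]'
python3 -m pendant '[{"rx":0,"ry":0,"rz":0,"tx":0.05,"ty":0,"tz":0,"jaw":0.19},{"rx":0,"ry":0,"rz":0,"tx":0.05,"ty":0,"tz":0,"jaw":0.19},{"rx":0,"ry":0,"rz":0,"tx":0.05,"ty":0,"tz":0,"jaw":0.19},{"rx":0,"ry":0,"rz":0,"tx":0.03,"ty":0,"tz":0,"jaw":0.19},{"rx":0,"ry":0,"rz":0,"tx":0.02,"ty":0,"tz":0,"jaw":0.19}]'
python3 w.py w5
```

```text
clock: 6.52
ee_pos: [571.1, -68.7, 22.7]
tool_rot: [0.695, 0.719, 0.0, 0.0]
contact_force: [-0.2, -0.1, 1.1]
gripper_width: 0.193
grip_force: 0.3
clock: 6.93
ee_pos: [570.8, -60.6, 22.6]
tool_rot: [0.695, 0.719, 0.0, -0.0]
contact_force: [0.3, 0.2, -0.7]
gripper_width: 0.187
grip_force: 0.1
6.9333 [570.8 -60.6  22.6] [ 0.33  0.17 -0.65] [-0.14  0.72  0.23  2.1  -0.42  0.37  0.46] [-0.034  0.999  0.   ]
[[0.999, 0.032, 0.009, 567.191], [0.033, -0.965, -0.26, 10.395], [-0.0, 0.26, -0.966, 188.157], [0.0, 0.0, 0.0, 1.0]] 299.23571412594833
nut 274.2 360.1
pocket 274.7 205.4
tcp 276.5 249.7
```

View pics/w5.png

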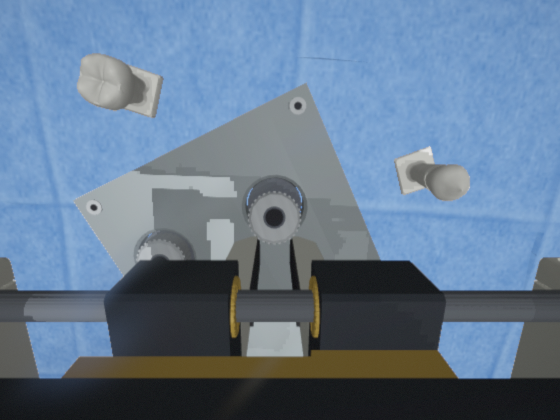

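The nut at (275,215) is overlapping the pocket mouth and has a few mm left to go. I'll continue in sub-millimetre steps.

```bash
python3 -m pendant '[{"rx":0,"ry":0,"rz":0,"tx":0.02,"ty":0,"tz":0,"jaw":0.19},{"rx":0,"ry":0,"rz":0,"tx":0.02,"ty":0,"tz":0,"jaw":0.19},{"rx":0,"ry":0,"rz":0,"tx":0.02,"ty":0,"tz":0,"jaw":0.19}]'
python3 -m pendant '[{"rx":0,"ry":0,"rz":0,"tx":0.02,"ty":0,"tz":0,"jaw":0.19},{"rx":0,"ry":0,"rz":0,"tx":0.02,"ty":0,"tz":0,"jaw":0.19},{"rx":0,"ry":0,"rz":0,"tx":0,"ty":0,"tz":0,"jaw":0.19}]'
python3 w.py w6;python3 - <<'E'
import cv2;a=cv2.imread("pics/w6.png")[140:290,180:380];cv2.imwrite("pics/w6c.png",cv2.resize(a,None,fx=4,fy=4,interpolation=2))
E
```

```text
clock: 7.23
ee_pos: [570.7, -58.5, 22.6]
tool_rot: [0.695, 0.719, -0.0, -0.0]
contact_force: [0.1, -1.4, -0.7]
gripper_width: 0.188
grip_force: 0.1
clock: 7.48
ee_pos: [570.6, -56.7, 22.6]
tool_rot: [0.695, 0.719, -0.0, -0.0]
contact_force: [0.1, 0.4, 0.2]
gripper_width: 0.193
grip_force: 0.0
7.4833 [570.6 -56.7  22.6] [0.13 0.39 0.15] [-0.15  0.72  0.23  2.1  -0.42  0.37  0.45] [-0.034  0.999  0.   ]
[[0.999, 0.032, 0.009, 567.033], [0.033, -0.965, -0.26, 14.302], [-0.0, 0.26, -0.966, 188.131], [0.0, 0.0, 0.0, 1.0]] 299.23571412594833
nut 274.3 365.3
pocket 274.8 211.7
tcp 276.5 249.7
```

View pics/w6c.png

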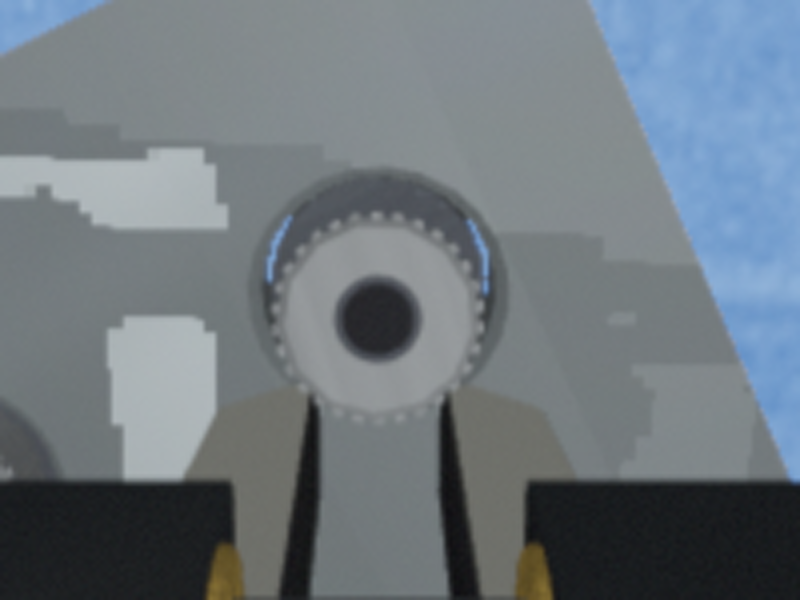

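```bash
cat > b.py <<'E'
from h import *
import sys
for n in sys.argv[1:]:
    d=np.load(n+".npz");g=cv2.cvtColor(d["im"],cv2.COLOR_RGB2GRAY)
    m=(g<60).astype(np.uint8);m[:190]=0;m[235:]=0;m[:,:255]=0;m[:,295:]=0
    q=max(cv2.findContours(m,0,2)[0],key=cv2.contourArea);(x,y),(a,b),t=cv2.fitEllipse(q)
    k=d["k"];c=dict(fx=k[0],fy=k[1],cx=k[2],cy=k[3])
    print(n,round(x,1),round(y,1),round(a,1),round(b,1),[ray(c,(x,y),z,d["T"])[0,:2].round(1).tolist() for z in(32,27,24)])
E
python3 b.py w3 w4 w5 w6
```

```text
w3 274.1 222.9 15.9 17.0 [[569.5, -118.7], [569.6, -120.3], [569.6, -121.3]]
w4 274.1 224.0 16.1 17.3 [[569.5, -61.1], [569.5, -62.8], [569.5, -63.8]]
w5 273.9 217.1 17.0 17.2 [[568.5, -37.4], [568.5, -39.0], [568.6, -39.9]]
w6 274.0 219.3 16.5 17.0 [[568.5, -34.8], [568.5, -36.4], [568.5, -37.3]]
```

```bash
python3 -m pendant '[{"rx":0,"ry":0,"rz":0,"tx":-0.2,"ty":0,"tz":0,"jaw":0.19},{"rx":0,"ry":0,"rz":0,"tx":-0.5,"ty":0,"tz":0,"jaw":0.19},{"rx":0,"ry":0,"rz":0,"tx":0,"ty":0,"tz":-0.6,"jaw":0},{"rx":0,"ry":0,"rz":0,"tx":0,"ty":0,"tz":-0.4,"jaw":0},{"rx":0,"ry":0,"rz":0,"tx":0,"ty":0,"tz":0,"jaw":0}]'
python3 -m pendant '[{"rx":0,"ry":0,"rz":0,"tx":0,"ty":0,"tz":0,"jaw":0},{"rx":0,"ry":0,"rz":0,"tx":0,"ty":0,"tz":0,"jaw":0},{"rx":0,"ry":0,"rz":0,"tx":0,"ty":0,"tz":0,"jaw":0}]'
python3 w.py w7;python3 - <<'E'
from h import *
d=np.load("w7.npz");k=d["k"];Ti=np.linalg.inv(d["T"])
q=Ti@np.array([569,-35.2,25,1]);u,v=int(k[0]*q[0]/q[2]+k[2]),int(k[1]*q[1]/q[2]+k[3]);print(u,v)
c=arm.read_camera("scene");q=np.linalg.inv(c["T"])@np.array([569,-35,25,1]);a,b=int(c["fx"]*q[0]/q[2]+c["cx"]),int(c["fy"]*q[1]/q[2]+c["cy"])
A=cv2.resize(d["im"][v-50:v+50,u-50:u+50],(400,400),interpolation=2);B=cv2.resize(c["pixels"][b-30:b+30,a-30:a+30],(400,400),interpolation=2)
cv2.imwrite("pics/w7c.png",np.hstack([A,B])[:,:,::-1]);np.savez("s7",im=c["pixels"]);print(a,b)
E
```

```text
clock: 7.95
ee_pos: [572.8, -86.4, 65.1]
tool_rot: [0.696, 0.718, 0.001, 0.002]
contact_force: [0.5, -0.9, -0.4]
gripper_width: 0.029
grip_force: 0.0
clock: 8.2
ee_pos: [571.2, -84.8, 61.9]
tool_rot: [0.695, 0.719, -0.0, -0.0]
contact_force: [0.3, 0.3, -0.7]
gripper_width: 0.005
grip_force: 0.0
8.2 [571.2 -84.8  61.9] [ 0.27  0.28 -0.72] [-0.13  0.66  0.27  2.07 -0.38  0.46  0.47] [-0.034  0.999  0.   ]
[[0.999, 0.032, 0.008, 567.725], [0.033, -0.965, -0.26, -13.832], [-0.001, 0.26, -0.966, 227.395], [0.0, 0.0, 0.0, 1.0]] 299.23571412594833
nut 274.9 292.2
pocket 275.4 157.2
tcp 276.5 249.7
275 159
274 229
```

View pics/w7c.png

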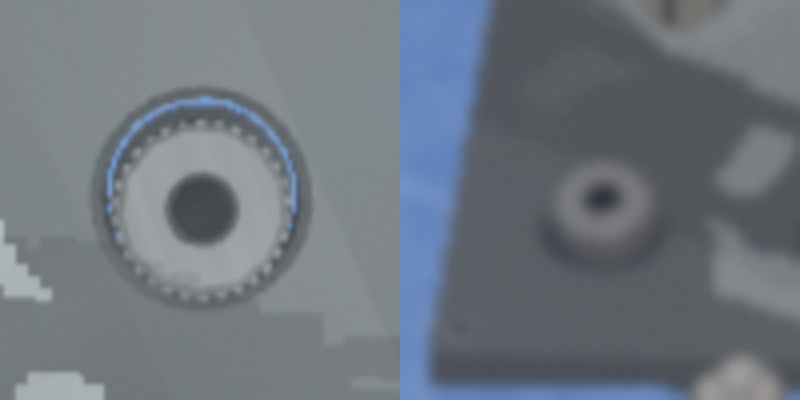

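The nut is now level inside the pocket. In the wrist crop its rim lies within the mouth, with the bore at about px (275.5,161). The scene view shows it upright with the bore at (274,229), which puts its top at about z = 25. Next I'll move over it with the fingers shut.

```bash
python3 p.py w7 275.5,161.2,25
python3 -m pendant '[{"rx":0,"ry":0,"rz":0,"tx":0.6,"ty":-0.014,"tz":0,"jaw":0},{"rx":0,"ry":0,"rz":0,"tx":0.6,"ty":0,"tz":0,"jaw":0},{"rx":0,"ry":0,"rz":0,"tx":0,"ty":0,"tz":0.4,"jaw":0},{"rx":0,"ry":0,"rz":0,"tx":0,"ty":0,"tz":0.25,"jaw":0},{"rx":0,"ry":0,"rz":0,"tx":0,"ty":0,"tz":0,"jaw":0}]'
python3 -m pendant '[{"rx":0,"ry":0,"rz":0,"tx":0,"ty":0,"tz":0,"jaw":0},{"rx":0,"ry":0,"rz":0,"tx":0,"ty":0,"tz":0,"jaw":0}]'
python3 -m pendant '[{"rx":0,"ry":0,"rz":0,"tx":0,"ty":0,"tz":0,"jaw":0}]'
python3 -m pendant '[{"rx":0,"ry":0,"rz":0,"tx":0,"ty":0,"tz":0,"jaw":0}]'
```

```text
275.5,161.2,25 [569.  -36.5  25. ] tool [48.3 -0.4 36.9]
clock: 8.72
ee_pos: [568.2, -36.9, 34.6]
tool_rot: [0.695, 0.719, -0.001, -0.001]
contact_force: [-0.4, -0.0, 0.5]
gripper_width: 0.008
grip_force: 0.0
clock: 8.88
ee_pos: [569.3, -38.1, 36.7]
tool_rot: [0.696, 0.718, -0.0, 0.0]
contact_force: [0.7, -0.9, -0.5]
gripper_width: 0.005
grip_force: 0.0
clock: 8.97
ee_pos: [569.6, -37.9, 37.0]
tool_rot: [0.695, 0.719, 0.0, 0.0]
contact_force: [0.3, -0.6, 0.1]
gripper_width: 0.009
grip_force: 0.0
clock: 9.05
ee_pos: [569.7, -37.5, 37.1]
tool_rot: [0.695, 0.719, 0.0, 0.0]
contact_force: [-0.2, 0.4, 0.6]
gripper_width: 0.002
grip_force: 0.0
```

```bash
python3 -m pendant '[{"rx":0,"ry":0,"rz":0,"tx":0.02,"ty":-0.01,"tz":0.05,"jaw":0},{"rx":0,"ry":0,"rz":0,"tx":0,"ty":0,"tz":0.05,"jaw":0},{"rx":0,"ry":0,"rz":0,"tx":0,"ty":0,"tz":0.04,"jaw":0},{"rx":0,"ry":0,"rz":0,"tx":0,"ty":0,"tz":0.03,"jaw":0},{"rx":0,"ry":0,"rz":0,"tx":0,"ty":0,"tz":0.01,"jaw":0}]'
python3 -m pendant '[{"rx":0,"ry":0,"rz":0,"tx":0,"ty":0,"tz":0.01,"jaw":0},{"rx":0,"ry":0,"rz":0,"tx":0,"ty":0,"tz":0.01,"jaw":0}]'
python3 -m pendant '[{"rx":0,"ry":0,"rz":0,"tx":0,"ty":0,"tz":0.01,"jaw":0},{"rx":0,"ry":0,"rz":0,"tx":0,"ty":0,"tz":0.01,"jaw":0}]'
python3 -m pendant '[{"rx":0,"ry":0,"rz":0,"tx":0,"ty":0,"tz":0.01,"jaw":0},{"rx":0,"ry":0,"rz":0,"tx":0,"ty":0,"tz":0.01,"jaw":0}]'
```

```text
clock: 9.47
ee_pos: [568.9, -36.1, 29.2]
tool_rot: [0.695, 0.719, -0.0, -0.0]
contact_force: [0.2, -0.6, 0.4]
gripper_width: 0.006
grip_force: 0.0
clock: 9.63
ee_pos: [569.0, -36.1, 28.6]
tool_rot: [0.695, 0.719, -0.0, 0.0]
contact_force: [-0.0, 0.4, 0.2]
gripper_width: 0.004
grip_force: 0.0
clock: 9.8
ee_pos: [569.0, -36.1, 27.8]
tool_rot: [0.695, 0.719, 0.0, 0.0]
contact_force: [-0.4, -0.4, -0.1]
gripper_width: 0.005
grip_force: 0.0
clock: 9.97
ee_pos: [569.0, -36.1, 27.0]
tool_rot: [0.695, 0.719, 0.0, 0.0]
contact_force: [-0.6, 0.5, 1.0]
gripper_width: 0.008
grip_force: 0.0
```

```bash
python3 -m pendant '[{"rx":0,"ry":0,"rz":0,"tx":0,"ty":0,"tz":0.005,"jaw":0},{"rx":0,"ry":0,"rz":0,"tx":0,"ty":0,"tz":0.005,"jaw":0}]'|grep -E "ee_pos|contact"
python3 -m pendant '[{"rx":0,"ry":0,"rz":0,"tx":0,"ty":0,"tz":0.005,"jaw":0},{"rx":0,"ry":0,"rz":0,"tx":0,"ty":0,"tz":0.005,"jaw":0}]'|grep -E "ee_pos|contact"
python3 -m pendant '[{"rx":0,"ry":0,"rz":0,"tx":0,"ty":0,"tz":0.005,"jaw":0},{"rx":0,"ry":0,"rz":0,"tx":0,"ty":0,"tz":0.005,"jaw":0}]'|grep -E "ee_pos|contact"
python3 -m pendant '[{"rx":0,"ry":0,"rz":0,"tx":0,"ty":0,"tz":0.005,"jaw":0},{"rx":0,"ry":0,"rz":0,"tx":0,"ty":0,"tz":0.005,"jaw":0}]'|grep -E "ee_pos|contact"
```

```text
ee_pos: [569.0, -36.1, 26.6]
contact_force: [0.3, 0.9, 0.6]
ee_pos: [569.0, -36.1, 26.2]
contact_force: [-0.4, 0.4, 0.2]
ee_pos: [569.0, -36.1, 25.8]
contact_force: [-0.5, -0.4, 2.0]
ee_pos: [569.0, -36.1, 25.6]
contact_force: [-0.8, 0.3, 3.5]
```

Contact at about z = 25.9, so the nut dropped about 6.1 mm, which fits the spec. Pressing on in 0.2 mm steps.

```bash
python3 -m pendant '[{"rx":0,"ry":0,"rz":0,"tx":0,"ty":0,"tz":0.005,"jaw":0}]'|grep -E "ee_pos|contact"
python3 -m pendant '[{"rx":0,"ry":0,"rz":0,"tx":0,"ty":0,"tz":0.005,"jaw":0}]'|grep -E "ee_pos|contact"
python3 -m pendant '[{"rx":0,"ry":0,"rz":0,"tx":0,"ty":0,"tz":0.005,"jaw":0}]'|grep -E "ee_pos|contact"
python3 -m pendant '[{"rx":0,"ry":0,"rz":0,"tx":0,"ty":0,"tz":0.005,"jaw":0}]'|grep -E "ee_pos|contact"
```

```text
ee_pos: [569.0, -36.1, 25.4]
contact_force: [-1.2, 0.7, 3.8]
ee_pos: [569.1, -36.1, 25.2]
contact_force: [0.0, -1.1, 3.3]
ee_pos: [569.0, -36.1, 24.9]
contact_force: [-1.3, 0.1, 4.5]
ee_pos: [569.1, -36.1, 24.7]
contact_force: [-1.3, 0.7, 4.3]
```

```bash
python3 -m pendant '[{"rx":0,"ry":0,"rz":0,"tx":0,"ty":0,"tz":0.005,"jaw":0}]'|grep -E "ee_pos|contact"
python3 -m pendant '[{"rx":0,"ry":0,"rz":0,"tx":0,"ty":0,"tz":0.005,"jaw":0}]'|grep -E "ee_pos|contact"
python3 -m pendant '[{"rx":0,"ry":0,"rz":0,"tx":0,"ty":0,"tz":0.005,"jaw":0}]'|grep -E "ee_pos|contact"
```

```text
ee_pos: [569.0, -36.1, 24.5]
contact_force: [-0.8, 0.8, 3.2]
ee_pos: [569.0, -36.1, 24.3]
contact_force: [-0.4, 0.2, 3.8]
ee_pos: [569.0, -36.1, 24.0]
contact_force: [-0.7, -0.2, 3.0]
```

```bash
python3 -m pendant '[{"rx":0,"ry":0,"rz":0,"tx":0,"ty":0,"tz":0.005,"jaw":0}]'|grep -E "ee_pos|contact"
python3 -m pendant '[{"rx":0,"ry":0,"rz":0,"tx":0,"ty":0,"tz":0.005,"jaw":0}]'|grep -E "ee_pos|contact"
python3 -m pendant '[{"rx":0,"ry":0,"rz":0,"tx":0,"ty":0,"tz":0.005,"jaw":0}]'|grep -E "ee_pos|contact"
```

```text
ee_pos: [569.0, -36.1, 23.8]
contact_force: [-0.1, 0.1, 3.8]
ee_pos: [569.0, -36.1, 23.6]
contact_force: [-0.6, 0.3, 3.7]
ee_pos: [569.0, -36.1, 23.4]
contact_force: [-1.4, -0.7, 3.9]
```

```bash
python3 -m pendant '[{"rx":0,"ry":0,"rz":0,"tx":0,"ty":0,"tz":0.005,"jaw":0}]'|grep -E "ee_pos|contact"
python3 -m pendant '[{"rx":0,"ry":0,"rz":0,"tx":0,"ty":0,"tz":0.005,"jaw":0}]'|grep -E "ee_pos|contact"
python3 -m pendant '[{"rx":0,"ry":0,"rz":0,"tx":0,"ty":0,"tz":0.005,"jaw":0}]'|grep -E "ee_pos|contact"
```

```text
ee_pos: [569.0, -36.1, 23.2]
contact_force: [-0.5, -0.3, 3.5]
ee_pos: [569.0, -36.1, 23.0]
contact_force: [-0.3, 0.4, 3.7]
ee_pos: [569.0, -36.2, 22.9]
contact_force: [-1.5, -0.7, 5.4]
```

```bash
python3 -m pendant '[{"rx":0,"ry":0,"rz":0,"tx":0,"ty":0,"tz":0.003,"jaw":0}]'|grep -E "ee_pos|contact"
python3 -m pendant '[{"rx":0,"ry":0,"rz":0,"tx":0,"ty":0,"tz":0.003,"jaw":0}]'|grep -E "ee_pos|contact"
```

```text
ee_pos: [569.1, -36.1, 22.8]
contact_force: [0.3, 0.5, 6.7]
ee_pos: [569.0, -36.1, 22.8]
contact_force: [-1.0, -0.1, 8.0]
```

```bash
python3 -m pendant '[{"rx":0,"ry":0,"rz":0,"tx":0,"ty":0,"tz":0.003,"jaw":0}]'|grep -E "ee_pos|contact"
python3 -m pendant '[{"rx":0,"ry":0,"rz":0,"tx":0,"ty":0,"tz":0,"jaw":0}]'|grep -E "ee_pos|contact"
```

```text
ee_pos: [569.0, -36.2, 22.7]
contact_force: [-0.8, 0.5, 8.9]
ee_pos: [569.1, -36.2, 22.8]
contact_force: [-1.9, -0.0, 7.5]
```

```bash
python3 -m pendant '[{"rx":0,"ry":0,"rz":0,"tx":0,"ty":0,"tz":0.004,"jaw":0}]'|grep -E "ee_pos|contact"
python3 -m pendant '[{"rx":0,"ry":0,"rz":0,"tx":0,"ty":0,"tz":0,"jaw":0}]'|grep -E "ee_pos|contact"
python3 -m pendant '[{"rx":0,"ry":0,"rz":0,"tx":0,"ty":0,"tz":0,"jaw":0}]'|grep -E "ee_pos|contact"
```

```text
ee_pos: [569.1, -36.1, 22.7]
contact_force: [-1.0, 0.2, 9.6]
ee_pos: [569.1, -36.1, 22.7]
contact_force: [-2.2, 0.5, 10.1]
ee_pos: [569.1, -36.1, 22.7]
contact_force: [-1.6, 0.5, 8.7]
```

It has bottomed at about 9.5 N. I'll add a touch more and hold for over 1 s.

```bash
for i in 1; do
python3 -m pendant '[{"rx":0,"ry":0,"rz":0,"tx":0,"ty":0,"tz":0.002,"jaw":0},{"rx":0,"ry":0,"rz":0,"tx":0,"ty":0,"tz":0,"jaw":0}]'
python3 -m pendant '[{"rx":0,"ry":0,"rz":0,"tx":0,"ty":0,"tz":0,"jaw":0},{"rx":0,"ry":0,"rz":0,"tx":0,"ty":0,"tz":0,"jaw":0},{"rx":0,"ry":0,"rz":0,"tx":0,"ty":0,"tz":0,"jaw":0}]'
python3 -m pendant '[{"rx":0,"ry":0,"rz":0,"tx":0,"ty":0,"tz":0,"jaw":0},{"rx":0,"ry":0,"rz":0,"tx":0,"ty":0,"tz":0,"jaw":0},{"rx":0,"ry":0,"rz":0,"tx":0,"ty":0,"tz":0,"jaw":0}]'
python3 -m pendant '[{"rx":0,"ry":0,"rz":0,"tx":0,"ty":0,"tz":0,"jaw":0},{"rx":0,"ry":0,"rz":0,"tx":0,"ty":0,"tz":0,"jaw":0},{"rx":0,"ry":0,"rz":0,"tx":0,"ty":0,"tz":0,"jaw":0}]'
python3 -m pendant '[{"rx":0,"ry":0,"rz":0,"tx":0,"ty":0,"tz":0,"jaw":0},{"rx":0,"ry":0,"rz":0,"tx":0,"ty":0,"tz":0,"jaw":0},{"rx":0,"ry":0,"rz":0,"tx":0,"ty":0,"tz":0,"jaw":0}]'
done|grep -E "clock|ee_pos|contact"
```

```text
clock: 12.47
ee_pos: [569.1, -36.1, 22.6]
contact_force: [-2.3, 0.1, 9.9]
clock: 12.72
ee_pos: [569.1, -36.2, 22.7]
contact_force: [-2.0, 0.1, 9.7]
clock: 12.97
ee_pos: [569.1, -36.1, 22.7]
contact_force: [-1.5, 0.7, 9.7]
clock: 13.22
ee_pos: [569.1, -36.2, 22.7]
contact_force: [-1.7, 0.1, 9.2]
clock: 13.47
ee_pos: [569.0, -36.1, 22.7]
contact_force: [-1.4, 0.1, 9.3]
```

```bash
python3 -m pendant '[{"rx":0,"ry":0,"rz":0,"tx":0,"ty":0,"tz":0,"jaw":0},{"rx":0,"ry":0,"rz":0,"tx":0,"ty":0,"tz":-0.02,"jaw":0},{"rx":0,"ry":0,"rz":0,"tx":0,"ty":0,"tz":-0.05,"jaw":0},{"rx":0,"ry":0,"rz":0,"tx":0,"ty":0,"tz":-0.3,"jaw":0},{"rx":0,"ry":0,"rz":0,"tx":0,"ty":0,"tz":-0.6,"jaw":0}]'
python3 -m pendant '[{"rx":0,"ry":0,"rz":0,"tx":-0.6,"ty":0,"tz":-0.6,"jaw":0},{"rx":0,"ry":0,"rz":0,"tx":-0.6,"ty":0,"tz":-0.6,"jaw":0},{"rx":0,"ry":0,"rz":0,"tx":0,"ty":0,"tz":0,"jaw":0},{"rx":0,"ry":0,"rz":0,"tx":0,"ty":0,"tz":0,"jaw":0},{"rx":0,"ry":0,"rz":0,"tx":0,"ty":0,"tz":0,"jaw":0}]'
python3 w.py w8; python3 - <<'E'
from h import *
d=np.load("w8.npz");k=d["k"];Ti=np.linalg.inv(d["T"]);g=cv2.cvtColor(d["im"],cv2.COLOR_RGB2GRAY);c=dict(fx=k[0],fy=k[1],cx=k[2],cy=k[3])
for n,p in(("nut",[569,-36,22.5,1]),("seated",[501.7,-69,26,1])):
    q=Ti@np.array(p);u,v=int(k[0]*q[0]/q[2]+k[2]),int(k[1]*q[1]/q[2]+k[3])
    m=np.zeros_like(g);m[v-9:v+10,u-9:u+10]=(g[v-9:v+10,u-9:u+10]<75)
    ks=cv2.findContours(m,0,2)[0];print(n,u,v)
    if ks:
        q=max(ks,key=cv2.contourArea);e=cv2.minEnclosingCircle(q);print(e,ray(c,e[0],p[2],d["T"])[0].round(1))
im=d["im"];s=arm.read_camera("scene")["pixels"]
cv2.imwrite("pics/w8.png",im[:,:,::-1])
s0=cv2.cvtColor(cv2.imread("pics/scene0.png"),cv2.COLOR_BGR2RGB)
for n,(x,y) in(("canine",(232,222)),("molar",(295,265))):print(n,np.abs(s[y-20:y+20,x-20:x+20].astype(int)-s0[y-20:y+20,x-20:x+20]).mean().round(1))
E
```

```text
clock: 13.88
ee_pos: [567.6, -36.1, 59.9]
tool_rot: [0.695, 0.719, -0.001, -0.001]
contact_force: [0.9, 0.4, 0.0]
gripper_width: 0.004
grip_force: 0.0
clock: 14.3
ee_pos: [570.5, -83.5, 109.2]
tool_rot: [0.695, 0.719, 0.0, -0.0]
contact_force: [0.4, 1.3, 0.7]
gripper_width: 0.008
grip_force: 0.0
14.3 [570.5 -83.5 109.2] [0.4  1.27 0.67] [-0.17  0.59  0.33  2.05 -0.35  0.55  0.44] [-0.034  0.999  0.001]
[[0.999, 0.032, 0.009, 566.828], [0.033, -0.965, -0.259, -12.579], [0.0, 0.259, -0.966, 274.796], [0.0, 0.0, 0.0, 1.0]] 299.23571412594833
nut 275.5 265.0
pocket 275.9 153.2
tcp 276.5 249.7
nut 276 155
((275.2454528808594, 157.42727661132812), 4.964255332946777) [568.4 -37.6  22.5]
seated 195 192
canine 7.8
molar 13.3
```

```bash
python3 -c "
from cell import arm;print(arm.sign_off())"
```

```text
the job is handed in; nothing more can be done
None
```

The nut was nudged into the empty pocket and pressed to the stop, held at about 9.5 N for just over 1 s and let go, then signed off at about 14.3 s; the highest force read was about 10 N, and the arm stayed clear of the seated nut and the teeth, though my final automatic check of those was inconclusive.

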